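Raise the lane barrier and push the sample pot through

TASK

Push the red-and-white barrier arm up past its balance point so that it stays raised by itself, let go of it, then gently push the blue-lidded pot along the lane, under the raised arm, until it stands on the green pad. Only touch and push, with the fingers: do not squeeze or lift anything, do not tip the pot, and leave the other things where they stand.

Things in the scene. Friction and masses are not known exactly. Their poses are not given: they have to be found in the camera images.
- lane: Fixed aluminium lane: plate 94 mm wide, 4 thick, lane-frame y -220 to +150 mm, two rails (top z 16, 70 mm apart inside, slick), open ends. Origin: centre line under the barrier arm, on the work surface; x across the lane to the hinge bracket at its far side (roughly away from the robot), y along it from the pot to the green pad, z up. Place and yaw vary.
- pivot (a point): Hinge axis of the barrier, parallel to the lane's y axis, at lane frame (85, 0, 62) mm, between two dark steel cheeks 44 mm over all. A fixed pipette stand, 0.3 m tall, stands on the left of the worktop at world (0.46, 0.43) m; a wall cabinet overhangs the back of the worktop: front face at world x 0.67 m, underside at z 0.46 m.
- barrier (a joint): Barrier angle: 0 = down, level across the lane, on its lower stop; grows as the free end rises; 1.57 upright; 1.83 = upper stop, leaning back from the lane. Balance point about 0.97: below it the arm falls back down, beyond it it swings to the upper stop by itself and stays. Hinge lightly damped; raising takes about 0.5 N at the tip.
- boom_tip (a point): Middle of the free end face of the red-and-white barrier arm, a 14 x 14 mm bar to 165 mm from the pivot with black rubber tip. When down it crosses the lane toward the robot, 33 mm past the lane's near edge, underside at z 55 mm, blocking the pot. Brass counterweight, 34 mm across, 24 wide, 55 mm from the pivot, 110 degrees round from the bar (above the bracket when down).
- pot: White pot with blue snap lid, loose, about 0.11 kg: body 62 mm across and 46 mm high, lid 68 mm across, 62 mm tall overall. Origin at the centre of its underside, z up. Stands in the lane, 130 to 170 mm before the barrier arm.
- pad (a point): Centre of the flat green landing pad on the lane floor (68 mm across the lane, 100 mm along it), at lane frame (0, 90, 4) mm; its axes are the lane's.
- red_jar: Bystander, loose: small white jar with red screw cap, 46 mm across, 45 tall. Origin at the centre of its underside.
- dropper: Bystander, loose: white dropper bottle, 44 mm across, 108 tall. Origin at the centre of its underside.
- serum: Bystander, loose: small clear bottle with white screw cap, 40 mm across, 90 tall. Origin at the centre of its underside.
- cold_block: Bystander, loose: white cooling block with tube wells, 66 x 95 x 38 mm. Origin at the centre of its underside.
- green_tubes: Bystander, loose: green tube rack, 66 x 90 x 45 mm. Origin at the centre of its underside.
Not all that is in view belongs to the job. Of the things that look like the pot, the largest one is meant.

How it is judged:
By the outcome, as a careful person would: the job done as asked, in the order asked, and still so for the second after the job is handed in, with the robot touching nothing.
It also fails if it takes over 64 s, if anything falls off the work surface, if the arm or the gripper's body presses on something with over 40 N, if the wrist force passes 120 N, or if a joint passes its speed limit or range.

ROBOT

A 7-joint arm with a two-finger parallel gripper is mounted at the origin on a cart in front of the work surface, level with it; the furniture and walls round the work are solid. World frame = base frame: x ahead of the robot, y to its left, z up, the work surface at z = 0. Lengths are in m, angles in rad, forces in N, time in s.
With the tool pointing down it reaches from about 0.425 to 0.875 m from the base axis. Payload 4.7 kg.
Tool frame: the origin (TCP) lies at the very end of the fingers, on their centre line; the grasp point (between the pads) lies 19 mm behind it; z points along the fingers, y is the line along which they close (so a half turn about z gives the same grasp; the last joint's range is limited). The gripper opens to 87 mm and grips with 3 to 60 N. Pads are 19 mm wide; open, the fingers measure 117 mm over their backs; the gripper's body (75 mm by 190 mm) begins 51 mm behind the grasp point.
Start: joints at [-1.14, 0.321, -0.07, 1.45, 0.023, 1.371, -0.057], TCP at [0.263, 0.594, 0.188] pointing down, gripper open.
Joint ranges: [-2.86, 2.86], [-0.3, 2.09], [-1.38, 1.24], [0.06, 2.45], [-1.56, 4.7], [0.09, 2.05], [-2.69, 2.69]. Speed limits (rad/s): [2.57, 2.57, 3.14, 3.14, 3.14, 3.14, 3.14].

INTERFACE

Orientations are given as a rotation vector (axis times angle).
In Python, from bench import ctrl gives the robot as it stands.
- The arm moves only by the shell command python3 -m jog 'ROWS' [FORCE]. ROWS is JSON, a list that holds one entry, the list of rows, each a list of 7 numbers: the shift along the tool's x, y, z in mm, then the turn, a rotation vector about the tool's x, y, z in degrees, then the finger opening in mm, from 0 to 87. A call has 1 to 10 rows; each row is the pose to reach, as a shift and turn from the pose commanded when the call began, along the tool's axes at that moment; what a row does not reach only later rows make up. A row lasts 1/10 s, in which the tool goes at most 50 mm and 8.59 degrees, less where a joint would pass 70% of its speed; a pose out of reach is approached as far as the arm can. A call with a gripper value outside its range is refused whole. The fingers move at their own pace and stop on an object; FORCE is the grip in N (left out, the last holds). Time passes only in rows, so rows that repeat a pose let the fingers close. It gives the time, the measured TCP pose, the force, the opening and the grip force at its end, in the units of the state.
- ctrl.get_state(): the state, without advancing time (a new reading comes with each control period).
- ctrl.get_image(name): name is "scene" or "top" or "wrist"; returns a dict with "image" (480x640x3 uint8, red, green, blue), "depth" (480x640 float32, m along the optical axis (not along the pixel's ray), 0 where there is no reading), "fov_y" (degrees; the focal length in pixels is half the picture's height over the tangent of half this angle, whatever the lens; pixels are square), "cx", "cy" (the principal point, pixels), "rvec" (rotation vector, rad) and "tvec" (3), from world to camera coordinates, as OpenCV has them. Camera axes: x right, y down, z forward; pixel columns grow to the right and rows downward; lengths in m; the calibration is good to about 2 mm. A picture is of the moment at which its call begins.
- ctrl.close_job(): hands the job in; it is judged then, once.
The state is a dict: "time": time; "joint_positions": joint angles; "qd": joint speeds; "joint_torque": joint torques, N m; "position": TCP position; "tool_rot": TCP orientation; "ft_force": force on the tool from outside, world axes, zero at the start; "torque": the same for the moment, N m; "grip_width": opening from 0.0 (shut) to 1.0 (fully open); "grip_force": force on a finger pad.
Only numpy, scipy, OpenCV 4.12 (cv2) and the standard library are available. Lean on these libraries where they do the work, as an engineer would, in place of code of your own. Each camera call takes 0.05 s, during which the arm holds its last target. There are 200 camera calls.

## Working session

There is one attempt and no reset: what is moved stays moved. The work goes in short steps, Python scripts to look and compute and a shell command to move; the robot and the scene stay as the last step left them, time stands still between calls to the robot, and variables do not carry over. Pictures are saved under pics/ and viewed, at most 13 in all, crops included, and the job is handed in when it is done.

```bash
ls; mkdir -p pics
cat > h.py <<'E'
import numpy as np, cv2
from bench import ctrl
from scipy.spatial.transform import Rotation as R
def cam(n):
    d=ctrl.get_image(n); im=d["image"]; f=im.shape[0]/2/np.tan(np.radians(d["fov_y"])/2)
    d["f"]=f; d["R"]=R.from_rotvec(np.ravel(d["rvec"])).as_matrix(); d["t"]=np.ravel(d["tvec"]); return d
def pts(d):
    h,w=d["depth"].shape; v,u=np.mgrid[:h,:w]; z=d["depth"]
    c=np.stack([(u-d["cx"])/d["f"]*z,(v-d["cy"])/d["f"]*z,z],-1)
    p=(c-d["t"])@d["R"]; p[z==0]=np.nan; return p
def ray(d,u,v,z):
    c=-d["R"].T@d["t"]; r=d["R"].T@np.array([(u-d["cx"])/d["f"],(v-d["cy"])/d["f"],1]); return c+r*(z-c[2])/r[2]
def save(d,n,box=None,k=1):
    im=cv2.cvtColor(d["image"],cv2.COLOR_RGB2BGR)
    if box: im=im[box[1]:box[3],box[0]:box[2]]
    cv2.imwrite("pics/"+n,cv2.resize(im,None,fx=k,fy=k,interpolation=cv2.INTER_CUBIC))
E
python3 - <<'E'
from h import *
for n in("scene","top"):
    d=cam(n); save(d,n+"0.png"); np.savez("/tmp/"+n+".npz",**d); print(n,d["fov_y"],-d["R"].T@d["t"])
s=ctrl.get_state(); print(s["time"],s["position"],s["tool_rot"],s["ft_force"],R.from_rotvec(s["tool_rot"]).as_matrix().round(3))
E
```

```text
pics
scene 47.32306982525722 [0.02395689 0.97387889 0.63038176]
top 43.50146903996763 [ 0.25300886 -0.09312964  1.37759628]
0.1 [0.26297251 0.59385715 0.18752548] [-6.49836609e-01 -3.07340006e+00  2.51541337e-03] [-1.04479805  0.01444543 -0.1912235 ] [[-0.914  0.405 -0.001]
 [ 0.405  0.914 -0.002]
 [-0.    -0.002 -1.   ]]
```

View pics/scene0.png

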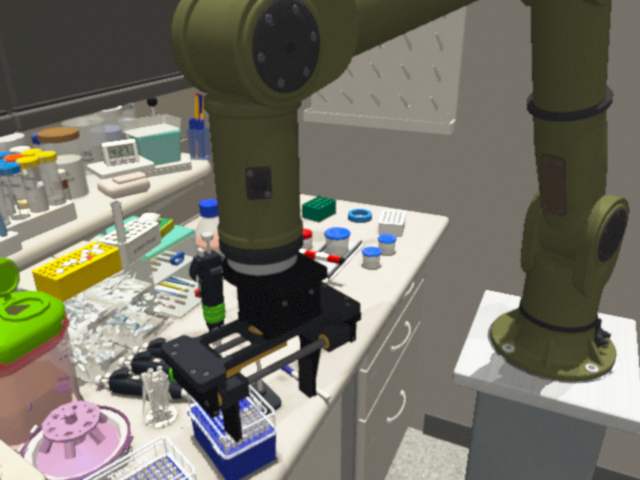

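View pics/top0.png

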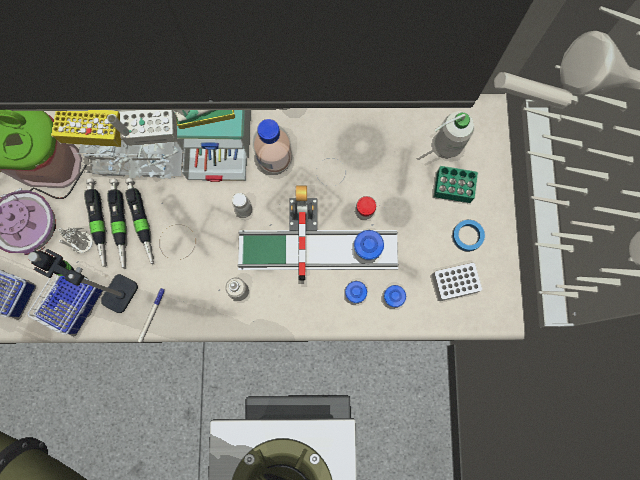

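The top view shows three blue-lidded candidates at (369,245), (356,292) and (395,296). The one at (369,245) is the largest and stands in the lane, so it fits the description. The barrier is at (302,240), the green pad at (264,249), and the lane runs right to left. Next I measure these and confirm with a crop.

Run:
```python
from h import *
d=dict(np.load("/tmp/top.npz")); P=pts(d); hsv=cv2.cvtColor(d["image"],cv2.COLOR_RGB2HSV)
save(d,"crop0.png",(220,170,420,320),4)
def comps(name,lo,hi,x0=220,x1=500,y0=170,y1=320,mn=25):
    m=cv2.inRange(hsv,lo,hi); k=np.zeros_like(m); k[y0:y1,x0:x1]=m[y0:y1,x0:x1]
    n,l,s,c=cv2.connectedComponentsWithStats(k)
    for i in range(1,n):
        if s[i,4]<mn: continue
        q=P[l==i]; z=np.nanmedian(q[:,2]); zt=np.nanpercentile(q[:,2],90)
        (u,v),r=cv2.minEnclosingCircle(np.argwhere(l==i)[:,::-1].astype(np.float32))
        rect=cv2.minAreaRect(np.argwhere(l==i)[:,::-1].astype(np.float32))
        w=ray(d,*c[i],zt); print(name,c[i].round(1),s[i,4],"zmed/90",z.round(4),zt.round(4),"xyz",w.round(4),"diam",(2*r*(1.37-zt)/d["f"]).round(4),"rect",[np.round(a,1) for a in rect])
comps("blue",(100,120,60),(125,255,255)); comps("green",(65,100,40),(95,255,160)); comps("red",(0,150,100),(8,255,255),mn=8); comps("red2",(172,150,100),(180,255,255),mn=8)
comps("brass",(12,90,90),(28,255,255))
# rails: edges of lane by height band
for u in (245,262,280,325,340,385,392):
    col=P[225:280,u]; ok=(col[:,2]>0.010)&(col[:,2]<.024); print(u,col[ok][:,[0,1,2]][[0,-1]].round(4).tolist() if ok.any() else None, "rows",225+np.where(ok)[0])
s=dict(np.load("/tmp/scene.npz")); Q=pts(s); 
for (u,v) in((337,233),(371,251),(387,238),(333,258),(320,255)): print("scene",u,v,Q[v,u].round(3))
```

```text
blue [468.4 234.8] 414 zmed/90 0.0176 0.0216 xyz [ 0.5569 -0.4263  0.0216] diam 0.0701 rect [array([469., 235.]), array([30., 30.]), np.float64(90.0)]
blue [368.5 244.5] 691 zmed/90 0.0612 0.0659 xyz [ 0.5261 -0.1913  0.0659] diam 0.0647 rect [array([368.5, 244.5]), array([29., 29.]), np.float64(90.0)]
blue [355.8 291.7] 369 zmed/90 0.0415 0.0464 xyz [ 0.4232 -0.162   0.0464] diam 0.0475 rect [array([355.8, 291.8]), array([20.5, 21.2]), np.float64(45.0)]
blue [394.6 295.8] 372 zmed/90 0.0416 0.0464 xyz [ 0.4135 -0.2482  0.0464] diam 0.0478 rect [array([394.8, 295.8]), array([20.5, 21.2]), np.float64(45.0)]
green [455.8 184.6] 866 zmed/90 0.0416 0.0466 xyz [ 0.6706 -0.3979  0.0466] diam 0.1073 rect [array([455.4, 184.3]), array([39.7, 31.4]), np.float64(8.1)]
green [263.9 249.7] 855 zmed/90 0.0048 0.0085 xyz [0.5272 0.0473 0.0085] diam 0.1111 rect [array([264.5, 249.5]), array([41., 27.]), np.float64(0.0)]
red [366.4 203.6] 169 zmed/90 0.0451 0.0481 xyz [ 0.6255 -0.1897  0.0481] diam 0.0417 rect [array([365.8, 204.3]), array([15.6, 17.6]), np.float64(68.2)]
red [301.7 217.4] 77 zmed/9
[... 852 characters left out ...]
[0.4875, 0.0503, 0.0163]] rows [232 233 259 264 265 266]
280 [[0.5731, 0.0104, 0.0112], [0.4876, 0.0093, 0.0139]] rows [230 232 233 243 248 249 264 265 266]
325 [[0.5694, -0.0945, 0.0147], [0.4877, -0.0941, 0.0101]] rows [231 232 233 234 264 265 266]
340 [[0.5662, -0.1293, 0.0171], [0.4881, -0.1284, 0.0201]] rows [232 233 234 264 265]
385 [[0.5678, -0.2338, 0.0183], [0.4867, -0.2323, 0.011]] rows [231 232 247 264 265 266]
392 [[0.5685, -0.2504, 0.0148], [0.4874, -0.2474, 0.0201]] rows [231 232 233 254 264 265]
scene 337 233 [ 0.523 -0.18   0.062]
scene 371 251 [ 0.421 -0.151  0.044]
scene 387 238 [ 0.412 -0.242  0.042]
scene 333 258 [ 0.472 -0.038  0.068]
scene 320 255 [ 0.506 -0.041  0.067]
```

View pics/crop0.png

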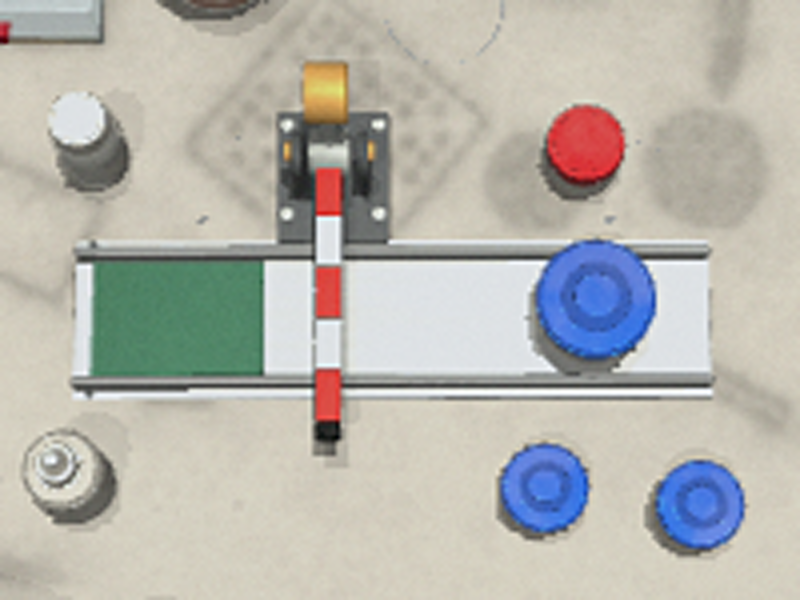

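The crop confirms it: the big blue lid stands in the lane, and both smaller lids stand outside it. The lane axes match world x/y, with its origin at about (0.527, -0.0425).

First move: pull in and up, away from the stand, with the fingers closed.

```bash
cat >> h.py <<'E'
def rot(zdir,ydir):
    z=np.array(zdir,float); z/=np.linalg.norm(z); y=np.array(ydir,float); y-=z*(y@z); y/=np.linalg.norm(y)
    return np.stack([np.cross(y,z),y,z],1)
def rel(targets):
    s=ctrl.get_state(); R0=R.from_rotvec(s["tool_rot"]).as_matrix(); p0=np.array(s["position"])
    print("t",round(s["time"],2),"p",p0.round(4),"z",R0[:,2].round(3),"y",R0[:,1].round(3),"F",np.round(s["ft_force"],2),"q",np.round(s["joint_positions"],2))
    for p,Rt in targets:
        Rt=R0 if Rt is None else Rt
        print((R0.T@(np.array(p)-p0)*1000).round(1), np.degrees(R.from_matrix(R0.T@Rt).as_rotvec()).round(1))
E
python3 -m jog '[[[0,-40,-20,0,0,0,40],[0,-80,-40,0,0,0,20],[0,-120,-60,0,0,0,0],[0,-160,-80,0,0,0,0],[0,-190,-90,0,0,0,0],[0,-200,-90,0,0,0,0],[0,-200,-90,0,0,0,0]]]' 10
python3 - <<'E'
from h import *
a=np.radians; T=[]
for az in (55,45,35,25,15,5,-5):
    T.append(((.455*np.cos(a(az)),.455*np.sin(a(az)),.275),rot((0,0,-1),(np.cos(a(az)),np.sin(a(az)),0))))
T.append(((.455,-.11,.15),rot((0,.707,-.707),(1,0,0))))
rel(T)
E
```

```text
time: 0.8
position: [0.1821, 0.411, 0.2786]
tool_rot: [0.65, 3.073, 0.002]
ft_force: [0.6, -0.3, 0.1]
grip_width: 0.449
grip_force: 0.0
t 0.8 p [0.1821 0.411  0.2786] z [ 0.001  0.001 -1.   ] y [0.405 0.914 0.001] F [ 0.57 -0.29  0.06] q [-1.12 -0.13 -0.08  1.77 -0.01  1.51 -0.05]
[-87.7  -3.1   3.6] [ 0.1  0.  11.1]
[-163.9  -25.1    3.6] [ 0.1 -0.  21.1]
[-235.1  -60.     3.6] [ 0.1 -0.  31.1]
[-299.1 -106.8    3.5] [ 0.1 -0.  41.1]
[-354.1 -163.9    3.5] [ 0.1 -0.  51.1]
[-398.3 -229.8    3.4] [ 0.1 -0.  61.1]
[-430.4 -302.3    3.3] [ 0.1 -0.  71.1]
[-460.5 -366.1  128.2] [-25.8  39.8  62.6]
```

```bash
python3 -m jog '[[[-45,0,4,0,0,5,0],[-88,-3,4,0,0,11,0],[-127,-13,4,0,0,16,0],[-164,-25,4,0,0,21,0],[-200,-42,4,0,0,26,0],[-235,-60,4,0,0,31,0],[-268,-83,4,0,0,36,0],[-299,-107,4,0,0,41,0],[-328,-135,4,0,0,46,0],[-354,-164,4,0,0,51,0]]]'
python3 - <<'E'
from h import *
T=[((.455,-.02,.275),rot((0,0,-1),(1,0,0)))]
for y,z,t in((-.06,.25,15),(-.1,.22,30),(-.14,.19,45),(-.17,.16,45)):
    c,s=np.cos(np.radians(t)),np.sin(np.radians(t)); T.append(((.46,y,z),rot((0,s,-c),(1,0,0))))
rel(T)
E
```

```text
time: 1.8
position: [0.441, 0.1168, 0.2729]
tool_rot: [1.915, 2.49, -0.004]
ft_force: [0.8, -0.3, 0.9]
grip_width: 0.004
grip_force: 0.0
t 1.8 p [0.441  0.1168 0.2729] z [-0.001 -0.002 -1.   ] y [ 0.966  0.257 -0.002] F [ 0.76 -0.26  0.86] q [-0.71 -0.14  0.35  1.78  0.05  1.5  -0.11]
[-135.8  -21.7   -1.8] [-0.1  0.1 14.9]
[-175.7  -27.1   23.3] [-2.  15.  14.8]
[-214.3  -37.3   53.4] [-4.  30.  14.5]
[-252.9  -47.5   83.5] [-5.9 44.9 14.1]
[-281.8  -55.2  113.6] [-5.9 44.9 14.1]
```

```bash
python3 -m jog '[[[-45,-7,0,0,0,5,0],[-90,-14,0,0,0,10,0],[-136,-22,0,0,0,15,0],[-156,-25,12,-1,8,15,0],[-176,-27,23,-2,15,15,0],[-195,-32,38,-3,22,15,0],[-214,-37,53,-4,30,14.5,0],[-234,-42,68,-5,37,14,0],[-253,-47,84,-6,45,14,0],[-253,-47,84,-6,45,14,0]]]'
python3 - <<'E'
from h import *
rel([((.462,-.142,.122),rot((0,.707,-.707),(1,0,0))),((.462,-.042,.022),rot((0,.707,-.707),(1,0,0)))])
d=cam("wrist"); save(d,"w1.png")
E
```

```text
time: 2.8
position: [0.454, -0.1475, 0.171]
tool_rot: [-1.775, -1.723, -0.702]
ft_force: [-1.1, 1.4, -1.5]
grip_width: 0.005
grip_force: 0.0
t 2.8 p [ 0.454  -0.1475  0.171 ] z [-0.015  0.709 -0.705] y [ 0.999 -0.015 -0.036] F [-1.07  1.44 -1.55] q [-0.    0.53  0.94  1.68 -0.82  1.87  1.05]
[-30.5   9.6  38.3] [-0.8 -0.2 -2. ]
[-30.9  11.7 179.7] [-0.8 -0.2 -2. ]
```

View pics/w1.png

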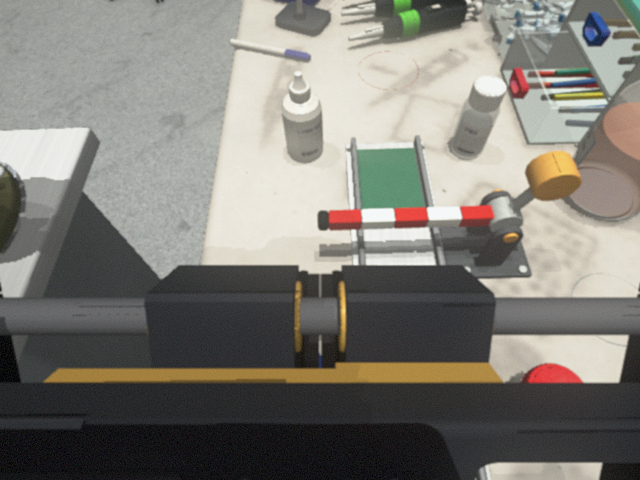

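The wrist view shows the boom tip at (323,219), the hinge at (505,215), and the pad, dropper and serum beyond. The fingers point toward the bar. I'll hold briefly to see whether the pose has settled.

```bash
python3 -m jog '[[[0,0,0,0,0,0,0],[0,0,0,0,0,0,0],[0,0,0,0,0,0,0]]]'
python3 - <<'E'
from h import *
L=rot((0,.707,-.707),(1,0,0))
rel([((.462,-.142,.122),L),((.462,-.042,.022),L)])
d=cam("wrist"); P=pts(d); hsv=cv2.cvtColor(d["image"],cv2.COLOR_RGB2HSV)
m=cv2.inRange(hsv,(0,150,100),(8,255,255)); m[300:]=0
n,l,s,c=cv2.connectedComponentsWithStats(m)
for i in range(1,n):
    if s[i,4]>60: q=P[l==i]; print(c[i].round(),s[i,4],np.nanmin(q,0).round(4),np.nanmax(q,0).round(4))
E
```

```text
time: 3.15
position: [0.4616, -0.1365, 0.1939]
tool_rot: [-1.747, -1.771, -0.738]
ft_force: [-0.2, -0.5, 0.4]
grip_width: 0.003
grip_force: 0.0
t 3.15 p [ 0.4616 -0.1365  0.1939] z [ 0.     0.71  -0.704] y [1.   0.01 0.01] F [-0.18 -0.52  0.39] q [-0.03  0.49  0.94  1.68 -0.82  1.88  1.05]
[-54.9  -0.3  46.7] [ 0.  -0.2  0.8]
[-55.5  -0.4 188.1] [ 0.  -0.2  0.8]
[333. 242.] 373 [ 0.4622 -0.0529  0.0668] [ 0.489  -0.0396  0.0711]
[396. 243.] 409 [ 0.5203 -0.0534  0.0663] [ 0.5474 -0.0389  0.0717]
[458. 244.] 376 [ 0.5778 -0.0535  0.0558] [ 0.6041 -0.03    0.071 ]
```

```bash
python3 -m jog '[[[-20,0,15,0,0,0,0],[-40,0,30,0,0,0,0],[-55,0,45,0,0,0,0],[-55,0,65,0,0,0,0],[-55,0,85,0,0,0,0],[-55,0,105,0,0,0,0],[-55,0,120,0,0,0,0],[-55,0,132,0,0,0,0],[-55,0,140,0,0,0,0],[-55,0,140,0,0,0,0]]]'
python3 -m jog '[[[0,0,10,0,0,0,0],[0,0,20,0,0,0,0],[0,0,30,0,0,0,0],[0,0,40,0,0,0,0],[0,0,45,0,0,0,0],[0,0,45,0,0,0,0],[0,0,45,0,0,0,0]]]'
python3 - <<'E'
from h import *
L=rot((0,.707,-.707),(1,0,0)); T=[]
for th in (0,.15,.3,.45,.6,.75,.9,1.05,1.2):
    T.append(((.612-.15*np.cos(th)-.005*np.sin(th),-.042,.027+.15*np.sin(th)+.007*(1-np.cos(th))),L))
rel(T)
d=cam("scene"); save(d,"s2.png",(270,190,430,310),4)
E
```

```text
time: 4.2
position: [0.4601, -0.0765, 0.0527]
tool_rot: [-1.75, -1.763, -0.733]
ft_force: [-0.1, 0.8, -0.9]
grip_width: 0.005
grip_force: 0.0
time: 4.9
position: [0.4602, -0.0457, 0.0212]
tool_rot: [-1.752, -1.762, -0.733]
ft_force: [-0.6, -0.0, 0.5]
grip_width: 0.004
grip_force: 0.0
t 4.9 p [ 0.4602 -0.0457  0.0212] z [-0.002  0.71  -0.704] y [1.    0.005 0.003] F [-0.61 -0.04  0.51] q [-0.11  0.61  0.84  1.93 -0.96  1.58  1.18]
[ 6.7  1.8 -1.5] [-0.1 -0.3  0.3]
[ 22.7   2.8 -17.3] [-0.1 -0.3  0.3]
[ 38.4   7.2 -32.9] [-0.1 -0.3  0.3]
[ 53.5  14.8 -47.9] [-0.1 -0.3  0.3]
[ 67.6  25.4 -62. ] [-0.1 -0.3  0.3]
[ 80.5  39.  -74.8] [-0.1 -0.3  0.3]
[ 91.8  55.  -86.1] [-0.1 -0.3  0.3]
[101.2  73.2 -95.6] [-0.1 -0.3  0.3]
[ 108.7   93.2 -103.1] [-0.1 -0.3  0.3]
```

View pics/s2.png

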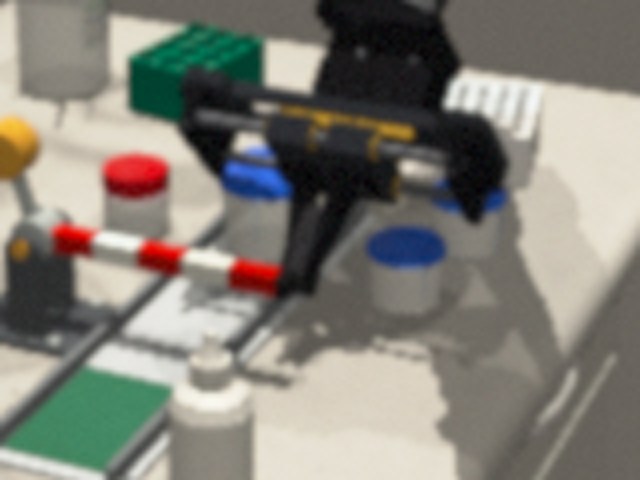

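The fingertip sits at the black boom tip, just under and behind the bar, and the gripper body is clear of the pot. Now lift along the arc.

```bash
python3 -m jog '[[[7,2,-2,0,0,0,0],[15,2,-9,0,0,0,0],[23,3,-17,0,0,0,0],[31,5,-25,0,0,0,0],[38,7,-33,0,0,0,0],[46,11,-40,0,0,0,0],[53,15,-48,0,0,0,0],[60,20,-55,0,0,0,0],[68,25,-62,0,0,0,0],[68,25,-62,0,0,0,0]]]'
python3 - <<'E'
from h import *
rel([])
d=cam("scene"); save(d,"s3.png",(250,150,430,290),4)
E
```

```text
time: 5.95
position: [0.4862, -0.0417, 0.1146]
tool_rot: [-1.751, -1.765, -0.735]
ft_force: [0.1, -0.1, -0.3]
grip_width: 0.009
grip_force: 0.0
t 5.95 p [ 0.4862 -0.0417  0.1146] z [-0.     0.71  -0.704] y [1.    0.006 0.005] F [ 0.15 -0.09 -0.29] q [-0.17  0.49  0.89  1.84 -0.9   1.68  1.01]
```

View pics/s3.png

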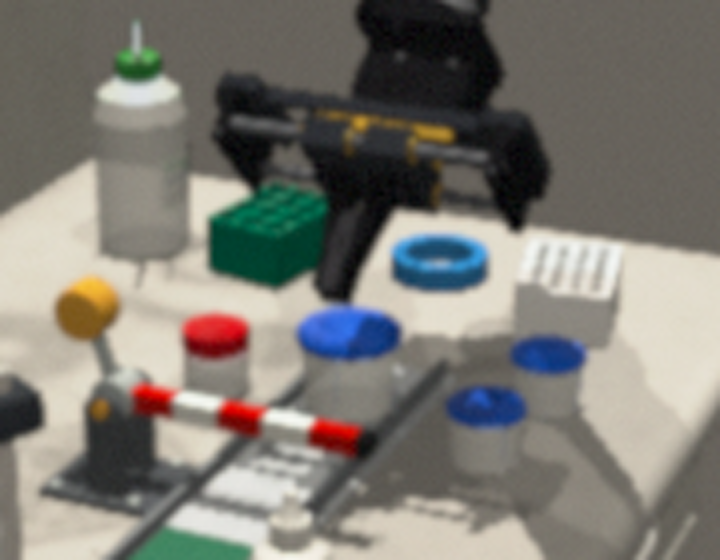

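The bar is still down at 0: the fingertip slipped past with too little engagement. I'll back out along the finger axis and go in deeper and lower.

```bash
python3 -m jog '[[[0,0,-25,0,0,0,0],[0,0,-50,0,0,0,0],[0,-5,-75,0,0,0,0],[0,-10,-90,0,0,0,0],[0,-20,-90,0,0,0,0],[0,-20,-90,0,0,0,0],[0,-20,-90,0,0,0,0]]]'
python3 - <<'E'
from h import *
L=rot((0,.707,-.707),(1,0,0))
rel([((.466,-.115,.1),L),((.466,-.035,.020),L)])
d=cam("wrist"); P=pts(d); g=d["image"].astype(int)
hsv=cv2.cvtColor(d["image"],cv2.COLOR_RGB2HSV)
m=cv2.inRange(hsv,(0,150,100),(8,255,255)); n,l,s,c=cv2.connectedComponentsWithStats(m)
for i in range(1,n):
    q=P[l==i]
    if s[i,4]>60 and np.nanmedian(q[:,1])>-.1: print(c[i].round(),np.nanpercentile(q,[3,50,97],axis=0).round(4).tolist())
B=(P[...,0]>.44)&(P[...,0]<.47)&(P[...,2]>.05)&(P[...,2]<.08)&(P[...,1]>-.07)&(P[...,1]<-.02); print("tip",B.sum(),np.percentile(P[B],[2,50,98],axis=0).round(4).tolist())
E
```

```text
time: 6.7
position: [0.4646, -0.1044, 0.1759]
tool_rot: [-1.75, -1.761, -0.733]
ft_force: [-0.4, -0.1, 0.3]
grip_width: 0.008
grip_force: 0.0
t 6.7 p [ 0.4646 -0.1044  0.1759] z [-0.003  0.712 -0.702] y [1.    0.005 0.002] F [-0.41 -0.05  0.28] q [-0.08  0.47  0.94  1.74 -0.83  1.82  1.02]
[-61.4   1.2  45.8] [-0.1 -0.4  0.3]
[-62.2   1.5 158.9] [-0.1 -0.4  0.3]
[329. 264.] [[0.4624, -0.0523, 0.0675], [0.4733, -0.0459, 0.0694], [0.4883, -0.04, 0.071]]
[400. 261.] [[0.4856, -0.1568, 0.0684], [0.5331, -0.0433, 0.0696], [0.5464, -0.0395, 0.2792]]
[471. 264.] [[0.5791, -0.0527, 0.068], [0.5937, -0.0454, 0.0696], [0.6033, -0.0398, 0.0708]]
tip 393 [[0.4516, -0.0526, 0.0629], [0.4616, -0.0472, 0.0692], [0.47, -0.0392, 0.0709]]
```

```bash
python3 -m jog '[[[-20,0,15,0,0,0,0],[-40,0,30,0,0,0,0],[-61,1,46,0,0,0,0],[-61,1,65,0,0,0,0],[-61,1,85,0,0,0,0],[-61,1,105,0,0,0,0],[-61,1,125,0,0,0,0],[-61,1,140,0,0,0,0],[-62,1,150,0,0,0,0],[-62,1,150,0,0,0,0]]]'
python3 -m jog '[[[0,0,5,0,0,0,0],[0,0,9,0,0,0,0],[0,0,9,0,0,0,0],[0,0,9,0,0,0,0]]]'
python3 - <<'E'
from h import *
L=rot((0,.707,-.707),(1,0,0)); rel([((.466,-.02,.035),L),((.466,-.02,.05),L),((.468,-.02,.07),L)])
d=cam("scene"); P=pts(d)
hsv=cv2.cvtColor(d["image"],cv2.COLOR_RGB2HSV)
m=(cv2.inRange(hsv,(0,150,100),(8,255,255))>0)&(P[...,1]>-.09); q=P[m]; print(np.nanpercentile(q,[3,50,97],axis=0).round(3))
d=cam("top"); save(d,"t4.png",(270,170,430,290),5)
E
```

```text
time: 7.75
position: [0.4655, -0.0412, 0.0261]
tool_rot: [-1.749, -1.762, -0.732]
ft_force: [0.1, 0.1, 0.2]
grip_width: 0.008
grip_force: 0.0
time: 8.15
position: [0.4662, -0.0367, 0.0207]
tool_rot: [-1.752, -1.762, -0.734]
ft_force: [0.1, 0.2, 0.2]
grip_width: 0.003
grip_force: 0.0
t 8.15 p [ 0.4662 -0.0367  0.0207] z [-0.001  0.71  -0.704] y [1.    0.004 0.003] F [0.14 0.15 0.19] q [-0.12  0.61  0.83  1.93 -0.97  1.57  1.17]
[21.9 -0.1  1.8] [-0.1 -0.3  0.3]
[32.5 -0.1 -8.8] [-0.1 -0.3  0.3]
[ 46.7   2.  -22.8] [-0.1 -0.3  0.3]
[[ 0.461 -0.048  0.059]
 [ 0.543 -0.038  0.069]
 [ 0.858  0.616  0.382]]
```

```bash
python3 -m jog '[[[5,0,5,0,0,0,0],[10,0,6,0,0,0,0],[16,0,4,0,0,0,0],[22,0,2,0,0,0,0],[28,0,-4,0,0,0,0],[33,0,-9,0,0,0,0],[40,1,-16,0,0,0,0],[47,2,-23,0,0,0,0],[47,2,-23,0,0,0,0]]]'
python3 - <<'E'
from h import *
L=rot((0,.707,-.707),(1,0,0)); T=[]
for th in (.15,.3,.45,.6,.75,.9,1.05,1.2,1.3):
    T.append(((.614-.147*np.cos(th)-.004*np.sin(th),-.02,.039+.147*np.sin(th)+.007*(1-np.cos(th))),L))
rel(T)
d=cam("scene"); save(d,"s4.png",(250,150,430,290),4)
E
```

```text
time: 9.15
position: [0.4683, -0.0194, 0.0718]
tool_rot: [-1.75, -1.764, -0.735]
ft_force: [0.7, -0.1, -0.1]
grip_width: 0.006
grip_force: 1.0
t 9.15 p [ 0.4683 -0.0194  0.0718] z [-0.001  0.711 -0.703] y [1.    0.006 0.004] F [ 0.7  -0.13 -0.06] q [-0.19  0.5   0.87  1.93 -0.93  1.6   1.07]
[-8.1 -0.3  7.2] [-0.1 -0.3  0.4]
[ 7.3  4.2 -8.1] [-0.1 -0.3  0.4]
[ 22.1  11.8 -22.8] [-0.1 -0.3  0.4]
[ 36.   22.4 -36.6] [-0.1 -0.3  0.4]
[ 48.6  35.8 -49.2] [-0.1 -0.3  0.4]
[ 59.6  51.6 -60.2] [-0.1 -0.3  0.4]
[ 68.9  69.5 -69.6] [-0.1 -0.3  0.4]
[ 76.2  89.2 -76.9] [-0.1 -0.3  0.4]
[ 79.9 103.1 -80.7] [-0.1 -0.3  0.4]
```

View pics/s4.png

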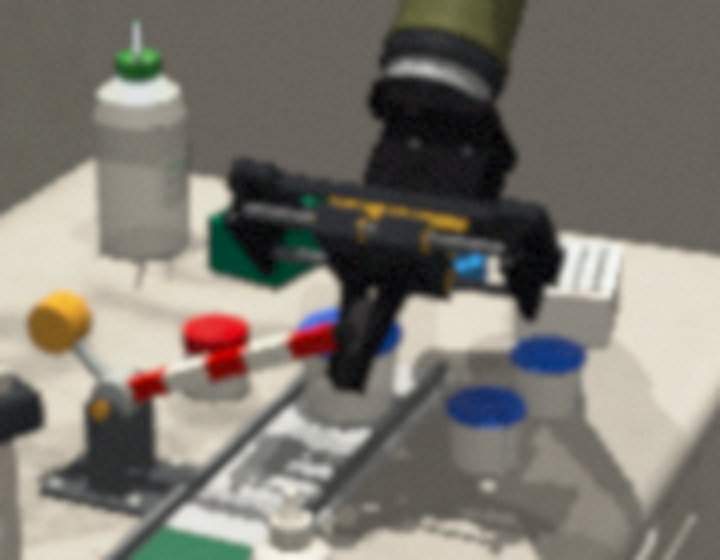

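The bar is rising, about 0.35 rad now, resting on the finger. Continue along the arc past the balance point.

```bash
python3 -m jog '[[[7,4,-7,0,0,0,0],[15,8,-15,0,0,0,0],[22,12,-22,0,0,0,0],[29,17,-29,0,0,0,0],[36,22,-36,0,0,0,0],[42,29,-43,0,0,0,0],[49,36,-49,0,0,0,0],[54,43,-54,0,0,0,0],[60,52,-60,0,0,0,0],[64,60,-65,0,0,0,0]]]'
python3 -m jog '[[[4,8,-4,0,0,0,0],[8,18,-8,0,0,0,0],[11,28,-11,0,0,0,0],[13,36,-13,0,0,0,0],[13,36,-13,0,0,0,0],[13,36,-13,0,0,0,0],[13,36,-13,0,0,0,0]]]'
python3 - <<'E'
from h import *
rel([])
d=cam("scene"); save(d,"s5.png",(230,120,430,270),4)
E
```

```text
time: 10.2
position: [0.5285, -0.0202, 0.1623]
tool_rot: [-1.751, -1.763, -0.734]
ft_force: [-0.3, -0.1, 0.2]
grip_width: 0.009
grip_force: 0.0
time: 10.9
position: [0.5631, -0.0205, 0.1797]
tool_rot: [-1.752, -1.761, -0.733]
ft_force: [0.7, 0.8, -0.6]
grip_width: 0.005
grip_force: 0.0
t 10.9 p [ 0.5631 -0.0205  0.1797] z [-0.002  0.711 -0.704] y [1.    0.004 0.002] F [ 0.66  0.84 -0.59] q [-0.2   0.52  0.87  1.65 -0.96  1.76  0.83]
```

View pics/s5.png

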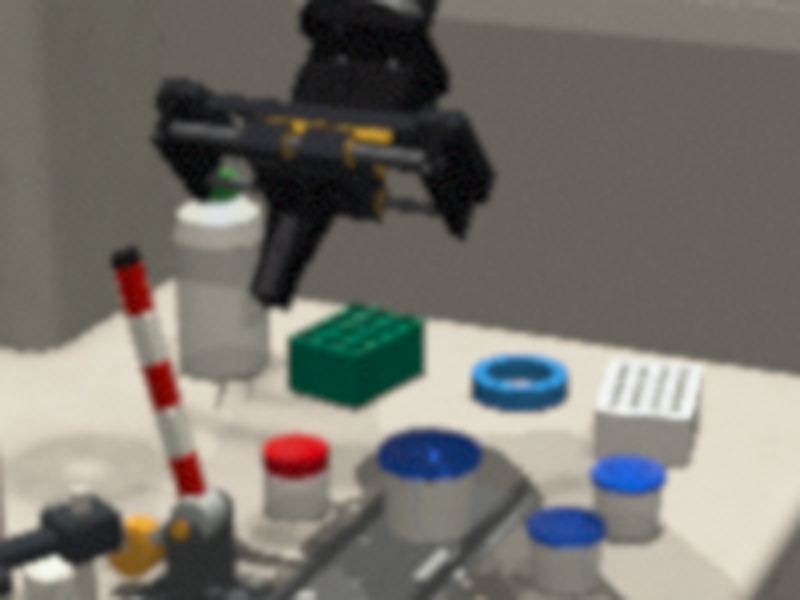

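The barrier stands at its upper stop, leaning back by itself, and the finger is clear. Back away and turn toward the pushing pose behind the pot.

```bash
python3 -m jog '[[[0,-10,-20,0,0,0,0],[0,-20,-45,0,0,0,0],[0,-30,-70,0,0,0,0],[0,-35,-95,0,0,0,0],[0,-35,-110,0,0,0,0],[0,-35,-110,0,0,0,0]]]'
python3 - <<'E'
from h import *
c,s=np.cos(np.radians(15)),np.sin(np.radians(15))
for sg in(1,-1): rel([((.527,-.27,.2),rot((0,s,-c),(0,sg,0))),((.527,-.27,.12),rot((0,s,-c),(0,sg,0)))])
E
```

```text
time: 11.55
position: [0.5288, -0.1015, 0.259]
tool_rot: [-1.756, -1.763, -0.736]
ft_force: [0.6, 0.1, -0.0]
grip_width: 0.003
grip_force: 0.0
t 11.55 p [ 0.5288 -0.1015  0.259 ] z [ 0.003  0.709 -0.705] y [1.    0.001 0.005] F [ 0.6   0.09 -0.02] q [-0.08  0.48  0.92  1.53 -0.9   1.93  0.85]
[-160.6   -2.3  -77.9] [ 23.8 -23.4 -87.5]
[-217.4   -2.8  -21.4] [ 23.8 -23.4 -87.5]
t 11.55 p [ 0.5288 -0.1015  0.259 ] z [ 0.003  0.709 -0.705] y [1.    0.001 0.005] F [ 0.6   0.09 -0.02] q [-0.08  0.48  0.92  1.53 -0.9   1.93  0.85]
[-160.6   -2.3  -77.9] [-23.5 -23.8  87.9]
[-217.4   -2.8  -21.4] [-23.5 -23.8  87.9]
```

```bash
python3 -m jog '[[[-16,0,-8,2,-2,-7,0],[-32,0,-16,4,-4,-14,0],[-48,0,-24,6,-6,-21,0],[-64,-1,-31,8,-8,-28,0],[-80,-1,-39,10,-10,-35,0],[-96,-1,-47,11.5,-11.5,-42,0],[-112,-2,-54,13,-13,-49,0],[-128,-2,-62,15,-15,-56,0],[-144,-2,-70,17,-17,-63,0],[-160,-2,-78,19,-19,-70,0]]]'
python3 - <<'E'
from h import *
c,s=np.cos(np.radians(15)),np.sin(np.radians(15))
Q=rot((0,s,-c),(0,1,0)); rel([((.527,-.275,.2),Q),((.527,-.275,.12),Q),((.527,-.275,.02),Q)])
E
```

```text
time: 12.55
position: [0.5281, -0.266, 0.1973]
tool_rot: [-0.427, -2.946, -0.512]
ft_force: [0.4, -0.1, 1.1]
grip_width: 0.01
grip_force: 0.0
t 12.55 p [ 0.5281 -0.266   0.1973] z [-0.07   0.346 -0.935] y [0.295 0.903 0.312] F [ 0.37 -0.07  1.07] q [ 0.05  0.49  0.77  1.39 -0.53  1.7   2.11]
[-0.8 -7.6 -5.6] [  4.7  -4.8 -17. ]
[-14.  -32.6  69.2] [  4.7  -4.8 -17. ]
[-30.5 -63.8 162.8] [  4.7  -4.8 -17. ]
```

```bash
python3 -m jog '[[[0,-6,-3,2,-2,-6,0],[-1,-8,-5,3,-3,-12,0],[-1,-8,-5,5,-5,-17,0],[-6,-17,22,5,-5,-17,0],[-10,-25,46,5,-5,-17,0],[-14,-33,69,5,-5,-17,0],[-18,-40,92,5,-5,-17,0],[-20,-45,106,5,-5,-17,0],[-20,-45,106,5,-5,-17,0],[-20,-45,106,5,-5,-17,0]]]'
python3 - <<'E'
from h import *
c,s=np.cos(np.radians(15)),np.sin(np.radians(15))
Q=rot((0,s,-c),(0,1,0)); rel([((.527,-.275,.05),Q),((.527,-.275,.02),Q)])
d=cam("wrist"); save(d,"w6.png")
d=cam("top"); hsv=cv2.cvtColor(d["image"],cv2.COLOR_RGB2HSV); m=cv2.inRange(hsv,(100,120,60),(125,255,255)); m[:,:220]=0; n,l,st,ce=cv2.connectedComponentsWithStats(m)
for i in range(1,n):
    if st[i,4]>100: print(ce[i].round(1),st[i],ray(d,*ce[i],.062).round(4))
E
```

```text
time: 13.55
position: [0.5262, -0.2755, 0.0823]
tool_rot: [0.01, 3.113, 0.401]
ft_force: [0.5, 0.6, 0.3]
grip_width: 0.002
grip_force: 0.0
t 13.55 p [ 0.5262 -0.2755  0.0823] z [ 0.003  0.253 -0.967] y [0.006 0.967 0.253] F [0.48 0.57 0.33] q [ 0.03  0.47  0.71  1.62 -0.5   1.36  2.44]
[-0.8 -7.7 31.3] [-0.3  0.2 -0.4]
[ -0.7 -15.3  60.3] [-0.3  0.2 -0.4]
[268.4 130.9] [258 119  21  25 414] [0.7987 0.0362 0.062 ]
[368.5 244.5] [354 230  30  30 690] [ 0.5269 -0.1916  0.062 ]
[352.3 288. ] [345 281  18  17 165] [ 0.4294 -0.1537  0.062 ]
```

View pics/w6.png

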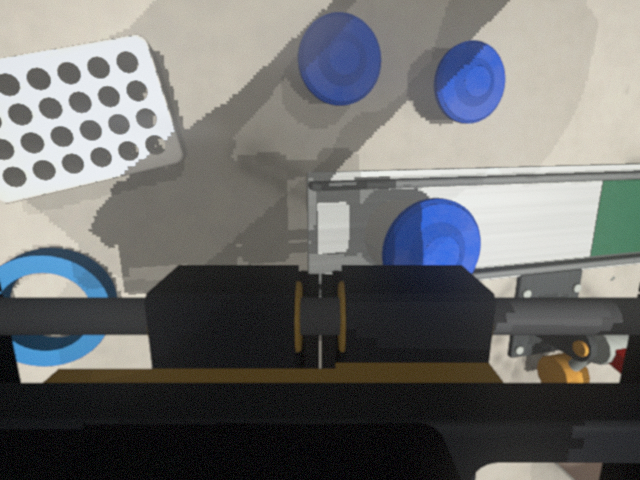

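The wrist view shows the pot's lid at (432,240) in the lane, with the fingers behind it and aligned with the lane. Descend behind it and start pushing.

```bash
python3 -m jog '[[[0,-3,12,0,0,0,0],[0,-6,24,0,0,0,0],[-1,-9,36,0,0,0,0],[-1,-12,46,0,0,0,0],[-1,-14,55,0,0,0,0],[-1,-15,60,0,0,0,0],[-1,-15,60,0,0,0,0],[-1,-15,60,0,0,0,0]]]'
python3 -m jog '[[[0,5,1.3,0,0,0,0],[0,10,2.6,0,0,0,0],[0,14.5,3.8,0,0,0,0],[0,19,5,0,0,0,0],[0,24,6.3,0,0,0,0],[0,29,7.6,0,0,0,0],[0,34,9,0,0,0,0],[0,39,10.3,0,0,0,0],[0,44,11.6,0,0,0,0],[0,48,12.7,0,0,0,0]]]'
cat >> h.py <<'E'
def pot():
    d=cam("top"); hsv=cv2.cvtColor(d["image"],cv2.COLOR_RGB2HSV); m=cv2.inRange(hsv,(100,120,60),(125,255,255)); m[:,:220]=0; m[:215]=0;m[275:]=0; n,l,st,ce=cv2.connectedComponentsWithStats(m)
    for i in range(1,n):
        if st[i,4]>60: print(ce[i].round(1),st[i],ray(d,*ce[i],.062).round(4))
    return d
E
python3 - <<'E'
from h import *
rel([]); pot()
E
```

```text
time: 14.45
position: [0.5272, -0.2752, 0.0203]
tool_rot: [0.011, 3.113, 0.4]
ft_force: [0.8, -1.3, 0.6]
grip_width: 0.003
grip_force: 0.0
time: 15.45
position: [0.5274, -0.2249, 0.02]
tool_rot: [0.011, 3.113, 0.4]
ft_force: [-0.4, -0.5, 0.5]
grip_width: 0.003
grip_force: 0.2
t 15.45 p [ 0.5274 -0.2249  0.02  ] z [ 0.004  0.253 -0.967] y [0.007 0.967 0.253] F [-0.42 -0.47  0.46] q [-0.03  0.48  0.68  1.75 -0.54  1.23  2.42]
[473.9 242.2] [459 228  26  23 179] [ 0.5309 -0.4277  0.062 ]
[360.7 248.6] [354 233  21  27 176] [ 0.5177 -0.1738  0.062 ]
```

```bash
python3 -m jog '[[[0,5,1.3,0,0,0,0],[0,10,2.6,0,0,0,0],[0,15,3.9,0,0,0,0],[0,20,5.2,0,0,0,0],[0,25,6.5,0,0,0,0],[0,30,7.9,0,0,0,0],[0,35,9.2,0,0,0,0],[0,40,10.5,0,0,0,0],[0,45,11.8,0,0,0,0],[0,50,13.1,0,0,0,0]]]'
python3 - <<'E'
from h import *
rel([]); d=pot(); save(d,"t7.png",(210,160,430,310),3)
E
```

```text
time: 16.5
position: [0.5278, -0.1732, 0.02]
tool_rot: [0.011, 3.113, 0.4]
ft_force: [-0.0, 0.5, 0.1]
grip_width: 0.006
grip_force: 0.2
t 16.5 p [ 0.5278 -0.1732  0.02  ] z [ 0.004  0.253 -0.967] y [0.007 0.967 0.253] F [-0.    0.53  0.13] q [-0.12  0.42  0.67  1.81 -0.52  1.18  2.34]
[468.5 234.7] [453 220  32  31 416] [ 0.548  -0.4167  0.062 ]
[340.4 252.5] [331 237  24  25 201] [ 0.509  -0.1285  0.062 ]
```

View pics/t7.png

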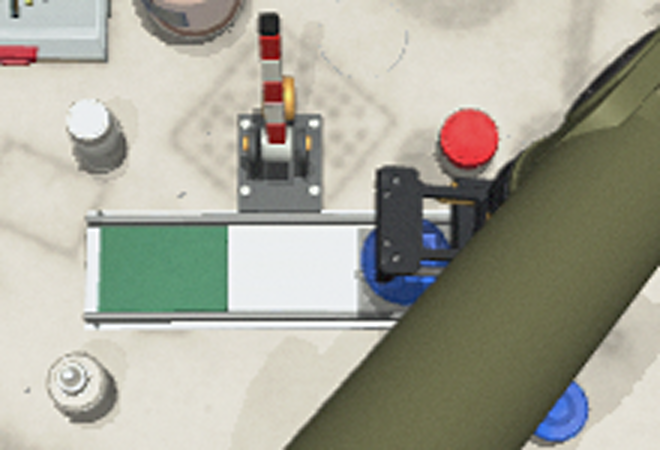

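The barrier stays up and the pot has moved about 50 mm cleanly, so the pot centre is about 32 mm ahead of the TCP. Keep pushing.

```bash
for i in 1; do python3 -m jog '[[[0,5,1.3,0,0,0,0],[0,10,2.6,0,0,0,0],[0,15,3.9,0,0,0,0],[0,20,5.2,0,0,0,0],[0,25,6.5,0,0,0,0],[0,30,7.9,0,0,0,0],[0,35,9.2,0,0,0,0],[0,40,10.5,0,0,0,0],[0,45,11.8,0,0,0,0],[0,50,13.1,0,0,0,0]]]'; done
python3 -m jog '[[[0,5,1.3,0,0,0,0],[0,10,2.6,0,0,0,0],[0,15,3.9,0,0,0,0],[0,20,5.2,0,0,0,0],[0,25,6.5,0,0,0,0],[0,30,7.9,0,0,0,0],[0,35,9.2,0,0,0,0],[0,40,10.5,0,0,0,0],[0,45,11.8,0,0,0,0],[0,50,13.1,0,0,0,0]]]'
python3 - <<'E'
from h import *
rel([]); d=pot(); P=pts(d)
q=P[170:240,290:312]; hsv=cv2.cvtColor(d["image"],cv2.COLOR_RGB2HSV)[170:240,290:312]; r=q[cv2.inRange(hsv,(0,150,100),(8,255,255))>0]; print("boom red",np.nanmedian(r,0).round(3),np.nanmax(r,0).round(3))
E
```

```text
time: 17.55
position: [0.5282, -0.1215, 0.02]
tool_rot: [0.011, 3.113, 0.4]
ft_force: [0.4, 0.2, -0.3]
grip_width: 0.005
grip_force: 0.2
time: 18.55
position: [0.5285, -0.0698, 0.0199]
tool_rot: [0.011, 3.113, 0.401]
ft_force: [-0.3, -0.1, 0.5]
grip_width: 0.006
grip_force: 0.2
t 18.55 p [ 0.5285 -0.0698  0.0199] z [ 0.004  0.253 -0.967] y [0.007 0.967 0.253] F [-0.3  -0.06  0.54] q [-0.29  0.33  0.64  1.91 -0.49  1.11  2.15]
[468.4 234.8] [453 220  32  31 423] [ 0.5477 -0.4165  0.062 ]
[304.9 237.9] [300 233  12  10  94] [ 0.5427 -0.0494  0.062 ]
[299.  255.9] [288 252  23  10 181] [ 0.5018 -0.0364  0.062 ]
boom red [ 0.629 -0.043  0.149] [ 0.647 -0.037  0.219]
```

```bash
python3 -m jog '[[[0,5,1.3,0,0,0,0],[0,10,2.6,0,0,0,0],[0,15,3.9,0,0,0,0],[0,20,5.2,0,0,0,0],[0,25,6.5,0,0,0,0],[0,30,7.9,0,0,0,0],[0,35,9.2,0,0,0,0],[0,40,10.5,0,0,0,0],[0,45,11.8,0,0,0,0],[0,50,13.1,0,0,0,0]]]'
python3 -m jog '[[[0,5,1.3,0,0,0,0],[0,10,2.6,0,0,0,0],[0,14,3.7,0,0,0,0],[0,18,4.7,0,0,0,0],[0,21,5.5,0,0,0,0],[0,24,6.3,0,0,0,0],[0,26,6.8,0,0,0,0],[0,26,6.8,0,0,0,0]]]'
python3 - <<'E'
from h import *
rel([])
d=cam("scene"); P=pts(d); hsv=cv2.cvtColor(d["image"],cv2.COLOR_RGB2HSV)
m=(cv2.inRange(hsv,(100,120,60),(125,255,255))>0)&(np.abs(P[...,0]-.527)<.05)&(P[...,1]>-.05)&(P[...,1]<.12)&(P[...,2]>.04)&(P[...,2]<.075)
print(m.sum(),np.percentile(P[m],[1,50,99],axis=0).round(4).tolist())
pot()
E
```

```text
time: 19.6
position: [0.5289, -0.0181, 0.0199]
tool_rot: [0.011, 3.113, 0.401]
ft_force: [0.3, -0.7, 1.1]
grip_width: 0.009
grip_force: 0.2
time: 20.4
position: [0.529, 0.0087, 0.0199]
tool_rot: [0.01, 3.113, 0.401]
ft_force: [-0.7, -0.2, -0.2]
grip_width: 0.004
grip_force: 0.0
t 20.4 p [0.529  0.0087 0.0199] z [ 0.003  0.253 -0.967] y [0.006 0.967 0.253] F [-0.74 -0.18 -0.2 ] q [-0.41  0.28  0.6   1.95 -0.48  1.06  2.  ]
411 [[0.4922, 0.0097, 0.0522], [0.5195, 0.0514, 0.0609], [0.5552, 0.0747, 0.0682]]
[468.5 234.8] [453 220  32  31 424] [ 0.5479 -0.4166  0.062 ]
[267.7 237.7] [262 233  13  10 115] [0.5436 0.034  0.062 ]
[262.9 255.9] [252 252  22  10 184] [0.5023 0.0439 0.062 ]
```

```bash
python3 -m jog '[[[0,2,0.5,0,0,0,0],[0,4,1,0,0,0,0],[0,6,1.6,0,0,0,0],[0,6,1.6,0,0,0,0],[0,3,0.8,0,0,0,0],[0,-5,-1.3,0,0,0,0],[0,-15,-4,0,0,0,0],[0,-30,-8,0,0,0,0],[0,-48,-13,0,0,0,0],[0,-67,-17.5,0,0,0,0]]]'
python3 -m jog '[[[0,-10,-5,0,0,0,0],[0,-22,-20,0,0,0,0],[0,-25,-50,0,0,0,0],[0,-25,-85,0,0,0,0],[0,-25,-120,0,0,0,0],[0,-25,-150,0,0,0,0],[0,-25,-165,0,0,0,0],[0,-25,-165,0,0,0,0]]]'
python3 - <<'E'
from h import *
rel([]); d=pot(); P=pts(d)
hsv=cv2.cvtColor(d["image"],cv2.COLOR_RGB2HSV)
m=cv2.inRange(hsv,(65,100,40),(95,255,160))>0; m[:,:225]=0;m[:,310:]=0;m[:220]=0; print("pad px",np.argwhere(m).min(0),np.argwhere(m).max(0))
d2=cam("scene"); P=pts(d2); hsv=cv2.cvtColor(d2["image"],cv2.COLOR_RGB2HSV)
m=(cv2.inRange(hsv,(100,120,60),(125,255,255))>0)&(np.abs(P[...,0]-.527)<.05)&(P[...,1]>-.05)&(P[...,1]<.12)&(P[...,2]>.04)&(P[...,2]<.075)
print(m.sum(),np.percentile(P[m],[1,50,99],axis=0).round(4).tolist())
a=cv2.resize(d["image"][170:320,210:410],(400,300)); b=cv2.resize(d2["image"][140:320,220:460],(400,300)); cv2.imwrite("pics/f8.png",cv2.cvtColor(np.hstack([a,b]),cv2.COLOR_RGB2BGR))
E
```

```text
time: 21.5
position: [0.5286, -0.0627, 0.02]
tool_rot: [0.012, 3.113, 0.4]
ft_force: [0.0, -0.6, 0.7]
grip_width: 0.003
grip_force: 0.0
time: 22.3
position: [0.5291, -0.1283, 0.1756]
tool_rot: [0.012, 3.109, 0.399]
ft_force: [0.0, 0.7, 0.1]
grip_width: 0.007
grip_force: 0.0
t 22.3 p [ 0.5291 -0.1283  0.1756] z [ 0.008  0.252 -0.968] y [0.007 0.968 0.252] F [0.04 0.74 0.07] q [-0.26  0.2   0.71  1.7  -0.37  1.4   2.1 ]
[468.5 234.7] [454 220  31  31 418] [ 0.548  -0.4167  0.062 ]
[261.5 246.8] [247 233  30  29 716] [0.5229 0.0475 0.062 ]
pad px [236 243] [263 285]
416 [[0.4925, 0.0183, 0.0528], [0.5196, 0.0577, 0.0609], [0.5557, 0.0799, 0.0682]]
```

View pics/f8.png

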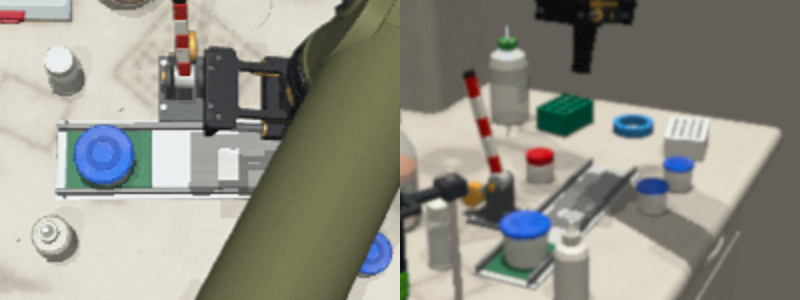

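The pot stands upright on the pad, centre at y 0.0475 against the pad's 0.047. The barrier is still raised, the bystanders haven't moved, and the gripper is clear. Handing in.

```bash
python3 -m jog '[[[0,0,0,0,0,0,0],[0,0,0,0,0,0,0],[0,0,0,0,0,0,0]]]'; python3 -c "from bench import ctrl; print(ctrl.close_job())"
```

```text
time: 22.7
position: [0.5273, -0.1264, 0.1721]
tool_rot: [0.011, 3.115, 0.401]
ft_force: [-0.7, 0.2, -0.1]
grip_width: 0.003
grip_force: 0.0
the job is handed in; nothing more can be done
None
```

The job is handed in at 22.7 s: the barrier stands raised by itself (the first lift slipped off the bar and the second held), the blue-lidded pot is upright on the green pad, and the robot touches nothing.

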